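Shift the microtome's knife carriage to its next index hole

ROBOT

A 6-joint arm with a two-finger parallel gripper is mounted at the origin on the work surface. World frame = base frame: x ahead of the robot, y to its left, z up, the work surface at z = 0. Lengths are in m, angles in rad, forces in N, time in s.
With the tool pointing down it reaches from about 0.25 to 0.775 m from the base axis. Payload 4 kg.
Tool frame: the origin (TCP) lies midway between the tips of the shut fingers; the grasp point (between the pads) lies 19 mm behind it; z points along the fingers, x is the direction in which the jaws open and shut, and the axes are right-handed (so a half turn about z gives the same grasp; the last joint's range is limited). The gripper opens to 94 mm and grips with 3 to 60 N. Pads are 16 mm wide; open, the fingers measure 119 mm over their backs; the gripper's body (75 mm by 177 mm) begins 78 mm behind the grasp point.
Start: joints at [-1.3, 0.087, 1.371, -0, 1.684, -0.103], TCP at [0.201, -0.512, 0.206] pointing down, gripper open.
Joint ranges: [-3.1, 3.1], [-0.76, 2.03], [0.27, 2.55], [-1.08, 4.22], [0.17, 2.65], [-2.57, 2.57]. Speed limits (rad/s): [2.79, 2.79, 3.14, 3.14, 3.14, 3.14].

INTERFACE

Orientations are given as [roll, pitch, yaw] about the fixed x, y, z axes, in that order (R = Rz(yaw) Ry(pitch) Rx(roll)).
In Python, from bench import robot gives the robot as it stands.
- The arm moves only by the shell command python3 -m handwheel 'ROWS'. ROWS is a JSON object of lists of equal length, an entry for each row: "delta_pos": the shift along the tool's x, y, z in mm, a list of three; "rotation": the turn, a rotation vector about the tool's x, y, z in rad, a list of three; "claw": the closure, from -1 (fully open) to 1 (shut). In form: {"delta_pos": [[tx, ty, tz], ...], "rotation": [[wx, wy, wz], ...], "claw": [claw, ...]}. A call has exactly 8 rows; each row shifts and turns the commanded pose from where the row before left it, along the tool's axes as they then stand; what a row does not reach is not made up. A row lasts 1/8 s, in which the tool goes at most 62.5 mm and 10.7 degrees, less where a joint would pass 70% of its speed; a pose out of reach is approached as far as the arm can. A call with a gripper value outside its range is refused whole. The fingers move at their own pace and stop on an object; the grip force is fixed at half the most. Time passes only in rows, so rows that do not move let the fingers close, or fill a call up. It gives the time, the measured TCP pose, the force and the opening at its end, in the units of the state.
- robot.get_obs(): the state, without advancing time (a new reading comes with each control period).
- robot.snapshot(name): name is "scene" or "top" or "wrist"; returns a dict with "color" (420x560x3 uint8, red, green, blue), "intrinsics" (3x3 intrinsics, pixels), "eye" and "rotation" of the camera in the world. Camera axes: x right, y down, z forward; pixel columns grow to the right and rows downward; lengths in m; the calibration is good to about 2 mm. A picture is of the moment at which its call begins. There is no depth.
- robot.close_job(): hands the job in, once; it reports no verdict.
The state is a dict: "time": time; "joint_positions": joint angles; "qvel": joint speeds; "joint_torque": joint torques, N m; "tool_pos": TCP position; "ee_rot": TCP orientation; "wrist_force": force on the tool from outside, world axes, zero at the start; "wrist_torque": the same for the moment, N m; "width": finger opening in m.
Only numpy, scipy, OpenCV 4.12 (cv2) and the standard library are available. Lean on these libraries where they do the work, as an engineer would, in place of code of your own. Each camera call takes 0.05 s, during which the arm holds its last target.

TASK

Bring a fresh length of blade into use on the microtome: pull the spring plunger's knob up until its pin is out of its hole, shift the knife carriage to the left to the next hole, and let the pin snap fully home there, then leave everything alone. The next hole is in an adjustable insert, so feel for it: never wrench the pin against the side of a hole, do not touch the blade, and leave the things around the microtome where they are.

Things in the scene. Friction and masses are not known exactly. Their poses are not given: they have to be found in the camera images.
- microtome: Sliding microtome bolted to the bench: cream casting 360 x 300 mm, 85 mm high, three black knobs on its front, a dark hand wheel on its right side. Origin under the middle of its base; x points from its front (nearest the robot) to its back, y to its left, z up. Behind the carriage stands the specimen clamp with a wax block, top at z = 154 mm, between two side cheeks 115 mm high.
- rail_top (a point): Index rail of the microtome: a steel bar 26 mm wide and 210 mm long across the casting. The point lies on its flat top at the hole the pin starts in (9.4 mm wide); y along the rail to the left, z up. A used hole lies 35 mm to the right (y = -35 mm). To the left a lengthwise slot, 9.6 mm wide, runs from y = 20 to 48 mm.
- slot_center (a point): Middle of the slot in the index rail, at the rail's top, 34 mm left of the starting hole. In the slot, 2 mm below the rail's top, lies a brass insert with the next hole for the pin (9.4 mm wide). The insert is set differently each time: the hole's centre lies anywhere from 28 to 42 mm left of the starting hole, so it must be felt for.
- carriage (a joint): Sideways position of the knife carriage, m: 0 at the start with the pin in its hole, growing to the microtome's left; range -0.038 to 0.048. It weighs 0.5 to 1 kg, slides at about 2 N (some 2 N more with the pin dragging) and stays where it is left. A grey bracket, 34 x 32 mm, carries the plunger over the rail; the bracket's top is 15 mm above the rail's top.
- plunger (a joint): How far the knob and its pin are pulled up, m: 0 with the pin fully home in a hole, 0.008 with the pin's end on the rail's top, 0.006 with it on the insert in the slot, 0.012 at the stop. A spring pushes it down with 6 N when home and 9.6 N at the stop.
- knob_center (a point): Centre of the plunger's black knob, riding with it: upright and round, 27 mm in diameter, 24 mm tall, its underside 18 mm above the bracket's top (12 mm below this point). A 17 mm sleeve on the bracket ends 14 mm below this point when the pin is home. Nothing else within 60 mm stands as high. Its y axis points to the microtome's left, along the travel.
- pin: The plunger's steel pin, 8 mm in diameter, its flat end chamfered by 1 mm, straight below the knob and moving with it. Origin on its axis, 8 mm above its end. It may bear on the rail, the insert or the side of a hole with up to 20 N, which a careful push does not reach; more bends it.
- blade: The bare blade, a steel strip 120 mm long (y) and 9 mm wide on the back edge of the carriage's knife holder. Origin on the plunger's axis at the height of the rail's top; the strip lies 66 to 75 mm behind it (+x) and 35 mm above it. Not to be touched. The saddle and holder under it are 136 mm long and begin 17 mm behind the plunger's axis.
- slide_box_center (a point): Centre of a closed blue slide box, 85 x 100 x 34 mm, standing loose on the bench to the left of the microtome. Leave it.
- cassettes_center (a point): Centre of a white open tray, 75 x 110 x 30 mm, with grey tissue cassettes standing in it, loose on the bench to the left of the microtome. Leave it.
- bottle_center (a point): Centre of an amber bottle, 54 mm in diameter and 115 mm tall, standing loose on the bench to the right of the microtome. Leave it.

How it is judged:
On the way, in this order (a step that is already met when the one before it is completed fails the run):
1. the knob is pulled up until the pin is out of its hole (value of joint plunger above 0.0078 m), for 0.1 s.
2. the carriage is shifted to the left, off the old hole (value of joint carriage above 0.01 m).
At the end, for the whole second after the job is handed in: The pin is home in the insert's hole, to the left of the old one: the plunger reads under 1.5 mm and the carriage stands still (under 5 mm/s) between 26.5 and 43.5 mm (value of joint plunger below 0.0015 m and value of joint carriage between 0.0265 and 0.0435 m and velocity of joint carriage between -0.005 and 0.005 m/s); the robot touches nothing.
It fails at once if the pin is wrenched: it bears on the rail, the insert or the side of a hole with more than 20 N (contact force between pin and anything else above 20 N).
It fails at once if the robot touches the blade (contact force between any of the arm, the fingers and blade above 0.5 N).
It fails at once if a thing beside the microtome is pushed more than 20 mm from its place (distance of any of slide_box_center, cassettes_center, bottle_center from where it was at the start of the episode above 0.02 m).
It also fails if it takes over 45 s, if anything falls off the work surface, if the arm or the gripper's body presses on something with over 40 N, if the wrist force passes 120 N, or if a joint passes its speed limit or range.

## Working session

There is one attempt and no reset: what is moved stays moved. The work goes in short steps, Python scripts to look and compute and a shell command to move; the robot and the scene stay as the last step left them, time stands still between calls to the robot, and variables do not carry over. Pictures are saved under pics/ and viewed, and the job is handed in when it is done.

```bash
mkdir -p pics; ls; python3 - <<'E'
from bench import robot
import cv2
o=robot.get_obs()
for k,v in o.items(): print(k,v)
for n in ("scene","top","wrist"):
    s=robot.snapshot(n); cv2.imwrite(f"pics/{n}0.png",s["color"][:,:,::-1]); print(n,s["intrinsics"].tolist() if hasattr(s["intrinsics"],'tolist') else s["intrinsics"],s["eye"],s["rotation"])
E
```

```text
pics
time 0.0
joint_positions [-1.30017557e+00  8.79629715e-02  1.37223146e+00 -1.89382174e-05
  1.68358007e+00 -1.03072796e-01]
qvel [ 0.00063574  0.00011632  0.00030621  0.00056751  0.00114984 -0.00074591]
joint_torque [-1.54945810e-03 -3.40183675e+01 -3.02426648e+01  7.16732698e-02
  3.29728425e-02 -1.55224661e-04]
tool_pos [ 0.20064017 -0.51152013  0.20431138]
ee_rot [-3.14138688e+00  2.17220442e-03 -1.19710466e+00]
wrist_force [ 0.34743255  0.32697    -0.45863504]
wrist_torque [-0.02219644  0.06582415 -0.02381694]
width 0.09386605801678807
scene [[383.39159888262685, 0.0, 275.4280329488194], [0.0, 383.39159888262685, 209.85550541539487], [0.0, 0.0, 1.0]] [1.17429409 0.27099639 0.59508181] [-2.23244756 -0.00242004  1.95668181]
top [[475.11080843510246, 0.0, 282.1156578231514], [0.0, 475.11080843510246, 214.34682365126758], [0.0, 0.0, 1.0]] [0.44403774 0.03688493 1.19634857] [-2.99403094  0.02028843 -1.57772796]
wrist [[324.9261981287996, 0.0, 279.5108038951072], [0.0, 324.9261981287996, 213.16621922638274], [0.0, 0.0, 1.0]] [ 0.27019452 -0.48526456  0.38422551] [ 2.88446742e+00  1.35871224e-03 -1.19637109e+00]
```

View pics/scene0.png

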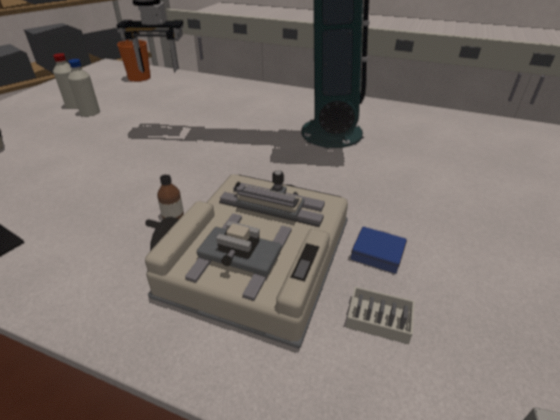

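View pics/top0.png

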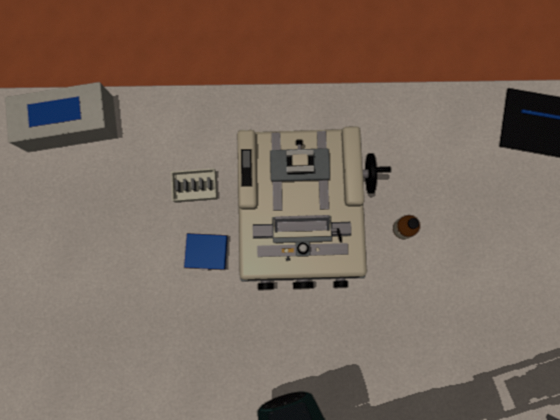

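```bash
python3 - <<'E'
import cv2
a=cv2.imread("pics/top0.png")[200:300,230:380]; cv2.imwrite("pics/topz.png",cv2.resize(a,None,fx=5,fy=5,interpolation=cv2.INTER_CUBIC))
a=cv2.imread("pics/scene0.png")[160:280,200:350]; cv2.imwrite("pics/scz.png",cv2.resize(a,None,fx=5,fy=5,interpolation=cv2.INTER_CUBIC))
E
```

```text
(no output)
```

View pics/topz.png

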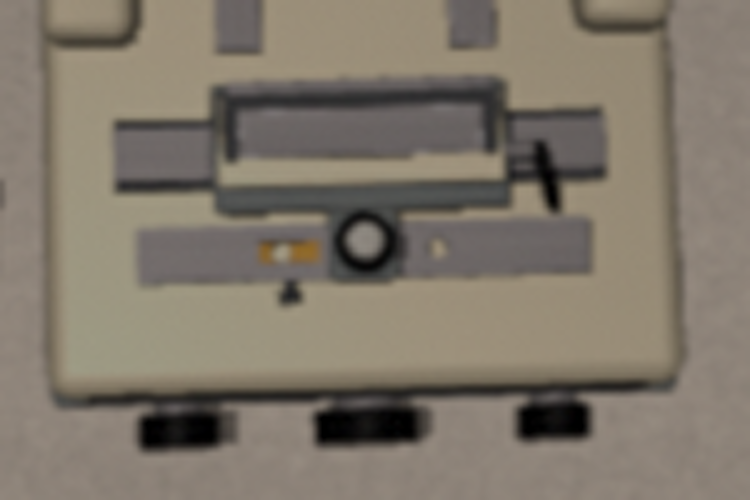

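View pics/scz.png

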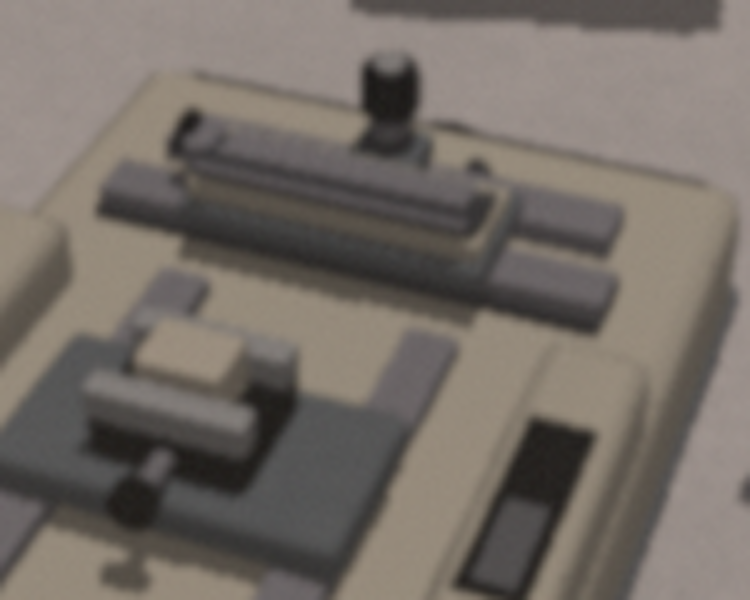

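```bash
cat > h.py <<'E'
import numpy as np
from scipy.spatial.transform import Rotation as R
from bench import robot
def cam(s):
    r=np.array(s["rotation"],float); r=r if r.shape==(3,3) else R.from_euler('xyz',r).as_matrix()
    return np.array(s["intrinsics"]),np.array(s["eye"]),r
def ray(c,u,v):
    d=c[2]@np.linalg.solve(c[0],[u,v,1.]); return c[1],d/np.linalg.norm(d)
def atz(c,u,v,z):
    e,d=ray(c,u,v); return e+d*(z-e[2])/d[2]
def tri(rs):
    A=0;b=0
    for e,d in rs:
        P=np.eye(3)-np.outer(d,d);A=A+P;b=b+P@e
    x=np.linalg.solve(A,b); return x,[np.linalg.norm((np.eye(3)-np.outer(d,d))@(x-e)) for e,d in rs]
def proj(c,p):
    q=c[0]@(c[2].T@(np.array(p)-c[1])); return q[:2]/q[2]
E
python3 - <<'E'
from h import *
t=cam(robot.snapshot("top")); s=cam(robot.snapshot("scene"))
z=lambda u,v,a,b:((u+.5)/5-.5+a,(v+.5)/5-.5+b)
T=lambda u,v:z(u,v,230,200); S=lambda u,v:z(u,v,200,160)
print("knobtop",tri([ray(t,*T(365,240)),ray(s,*S(390,66))]))
for h in (.085,.09,.095,.1):
    a,b=atz(t,*T(283,252),h-.002),atz(t,*T(438,248),h)
    k=atz(t,*T(365,240),h+.057)
    print(h,"ins",a,"used",b,"knob",k,"d",np.linalg.norm((k-b)[:2]),np.linalg.norm((k-a)[:2]))
    l,r=atz(t,*T(138,257),h),atz(t,*T(592,245),h); print(np.linalg.norm(l-r),l,r,np.degrees(np.arctan2(*(l-r)[[1,0]])))
print(atz(t,*T(55,395),.08),atz(t,*T(678,380),.08))
E
```

```text
knobtop (array([0.52496261, 0.01290685, 0.15188883]), [np.float64(0.00045516158189839664), np.float64(0.00045516158189842874)])
0.085 ins [0.52516748 0.04934236 0.083     ] used [ 0.52628142 -0.02312067  0.085     ] knob [0.52588659 0.01224773 0.142     ] d 0.03537059955690371 0.03710160017197864
0.21218979572482033 [0.52325205 0.11722785 0.085     ] [ 0.52707555 -0.0949275   0.085     ] 91.03248179006592
0.09 ins [0.52480313 0.04928641 0.088     ] used [ 0.52591141 -0.0228507   0.09      ] knob [0.52549844 0.01236456 0.147     ] d 0.035217685720770095 0.036928395113345384
0.21123514566894486 [0.52289567 0.11686638 0.09      ] [ 0.52670196 -0.09433447  0.09      ] 91.03248179006593
0.095 ins [0.52443878 0.04923047 0.093     ] used [ 0.52554139 -0.02258073  0.095     ] knob [0.52511029 0.0124814  0.152     ] d 0.03506478315865378 0.03675520148100741
0.2102804956130694 [0.52253928 0.11650492 0.095     ] [ 0.52632837 -0.09374144  0.095     ] 91.03248179006594
0.1 ins [0.52407443 0.04917452 0.098     ] used [ 0.52517137 -0.02231077  0.1       ] knob [0.52472215 0.01259824 0.157     ] d 0.034911892018684144 0.03658201943725438
0.20932584555719394 [0.52218289 0.11614345 0.1       ] [ 0.52595478 -0.09314841  0.1       ] 91.03248179006593
[0.45956333 0.15631831 0.08      ] [ 0.46438319 -0.133662    0.08      ]
```

```bash
python3 -m handwheel '{"delta_pos": [[0,0,-30],[0,0,-30],[-45,-27,0],[-45,-27,0],[-45,-27,0],[-45,-27,0],[-45,-27,0],[-45,-27,0]], "rotation": [[0,0,0.178],[0,0,0.178],[0,0,0],[0,0,0],[0,0,0],[0,0,0],[0,0,0],[0,0,0]], "claw": [-1,-1,-1,-1,-1,-1,-1,-1]}'
```

```text
time: 1.25
tool_pos: [0.3585, -0.2376, 0.2655]
ee_rot: [-3.141, -0.0, -1.553]
wrist_force: [0.7, -0.8, -0.7]
width: 0.0939
```

```bash
python3 -m handwheel '{"delta_pos": [[-41,-28.5,0],[-41,-28.5,0],[-41,-28.5,0],[-41,-28.5,0],[-41,-28.5,0],[-42,-28.5,0],[0,0,20],[0,0,20]], "rotation": [[0,0,0],[0,0,0],[0,0,0],[0,0,0],[0,0,0],[0,0,0],[0,0,0],[0,0,0]], "claw": [-1,-1,-1,-1,-0.06,-0.06,-0.06,-0.06]}'; python3 - <<'E'
from h import *
import cv2
o=robot.get_obs(); print(o["tool_pos"],o["ee_rot"],o["width"])
s=robot.snapshot("wrist"); c=cam(s); cv2.imwrite("pics/w1.png",s["color"][:,:,::-1])
for p in ([.525,.0125,.152],[.525,.0125,.140],[.525,.0125,.128],o["tool_pos"]): print(proj(c,p))
s=robot.snapshot("scene"); cv2.imwrite("pics/s1.png",s["color"][:,:,::-1])
E
```

```text
time: 2.25
tool_pos: [0.5249, 0.0117, 0.2248]
ee_rot: [3.142, -0.0, -1.551]
wrist_force: [0.0, -0.1, 0.7]
width: 0.057
[0.52494028 0.01169679 0.2248004 ] [ 3.14157844e+00 -1.75350287e-04 -1.55118390e+00] 0.057041171502765976
[277.8559112  222.70277327]
[277.91831396 218.69012556]
[277.97565906 215.00269744]
[278.66795827 257.52241963]
```

View pics/w1.png

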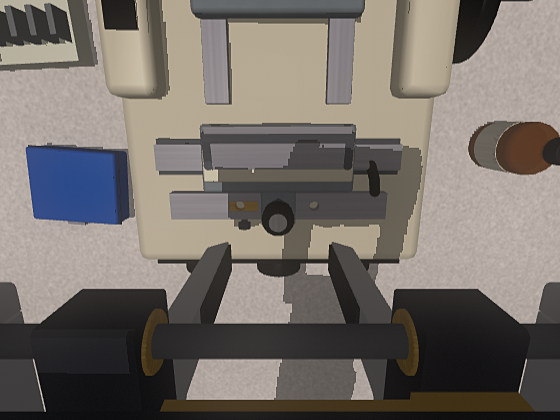

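```bash
python3 - <<'E'
import cv2
from h import *
a=cv2.imread("pics/w1.png")[170:250,200:350]; cv2.imwrite("pics/w1z.png",cv2.resize(a,None,fx=5,fy=5,interpolation=cv2.INTER_CUBIC))
c=cam(robot.snapshot("wrist"))
print(atz(c,241,205,.093),atz(c,314,205,.095),atz(c,277.7,222.7,.152))
E
```

```text
[0.52318746 0.04841123 0.093     ] [ 0.5250292  -0.02272399  0.095     ] [0.52356219 0.01220314 0.152     ]
```

View pics/w1z.png

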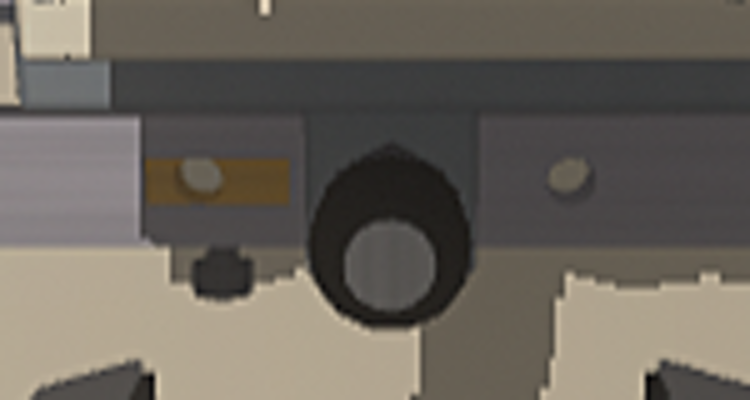

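```bash
python3 -m handwheel '{"delta_pos": [[-0.6,0.4,15],[0,0,15],[0,0,15],[0,0,15],[0,0,15],[0,0,12],[0,0,10],[0,0,5]], "rotation": [[0,0,0],[0,0,0],[0,0,0],[0,0,0],[0,0,0],[0,0,0],[0,0,0],[0,0,0]], "claw": [-0.06,-0.06,-0.06,-0.06,-0.06,-0.06,-0.06,-0.06]}'; python3 - <<'E'
from h import *
import cv2
o=robot.get_obs(); print(o["tool_pos"],o["ee_rot"],o["width"],o["wrist_force"])
s=robot.snapshot("wrist"); cv2.imwrite("pics/w2.png",s["color"][:,:,::-1])
s=robot.snapshot("scene"); a=s["color"][100:280,180:380,::-1];cv2.imwrite("pics/s2.png",cv2.resize(a,None,fx=3,fy=3))
E
```

```text
time: 3.4
tool_pos: [0.524, 0.0114, 0.1228]
ee_rot: [3.141, 0.0, -1.553]
wrist_force: [0.4, 0.4, -0.8]
width: 0.0496
[0.5239994  0.01142284 0.12275689] [ 3.14099370e+00  1.49732598e-05 -1.55302336e+00] 0.04958866599079063 [ 0.39449019  0.41603611 -0.7796067 ]
```

View pics/w2.png

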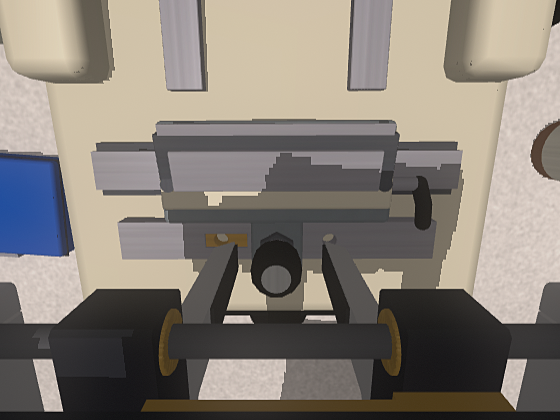

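View pics/s2.png

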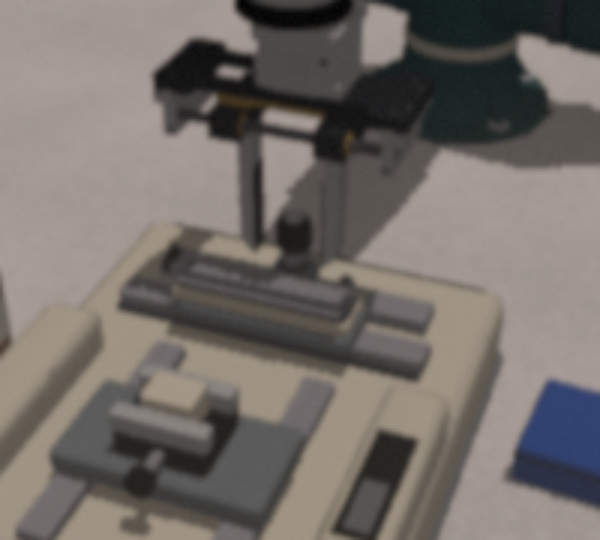

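```bash
python3 - <<'E'
import cv2
from h import *
a=cv2.imread("pics/w2.png")[210:310,200:360]; cv2.imwrite("pics/w2z.png",cv2.resize(a,None,fx=5,fy=5,interpolation=cv2.INTER_CUBIC))
o=robot.get_obs();c=cam(robot.snapshot("wrist"));p=o["tool_pos"]
for z in(.123,.142,.152): print(proj(c,[p[0],p[1],z]),proj(c,[.5245,.0122,z]),proj(c,[p[0],p[1]+.0248,z]),proj(c,[p[0],p[1]-.0248,z]))
E
```

```text
[278.65969214 257.55743207] [277.35048022 256.69025258] [236.83327387 256.84447879] [320.43174001 258.26945859]
[278.58292006 271.26486244] [277.13560588 270.31734098] [232.34676554 270.4866051 ] [324.75264454 272.04200161]
[278.5356349 279.7074891] [277.00324483 278.71152974] [229.58314677 278.88994097] [327.41366464 280.52379371]
```

View pics/w2z.png

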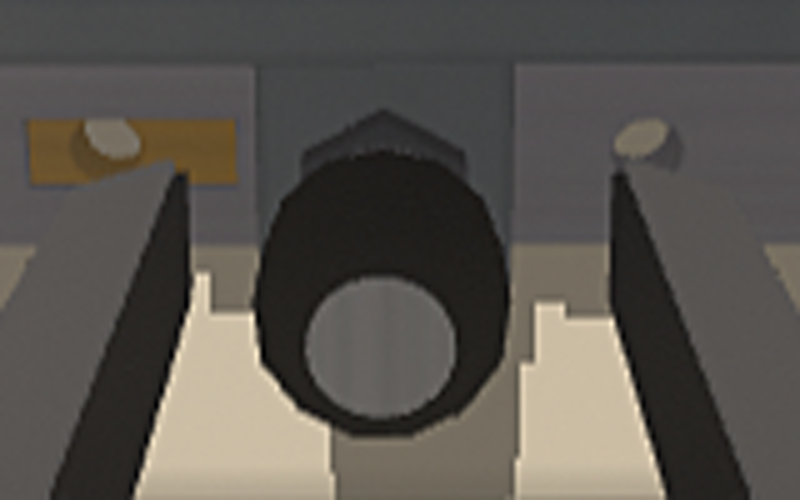

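```bash
python3 -m handwheel '{"delta_pos": [[-0.9,0,0],[-0.9,0,0],[0,0,0],[0,0,0],[0,0,0],[0,0,0],[0,0,0],[0,0,0]], "rotation": [[0,0,0],[0,0,0],[0,0,0],[0,0,0],[0,0,0],[0,0,0],[0,0,0],[0,0,0]], "claw": [-0.06,-0.06,0.2,0.3,0.3,0.3,0.3,0.3]}'; python3 - <<'E'
from h import *
import cv2
o=robot.get_obs(); print(o["tool_pos"],o["ee_rot"],o["width"],o["wrist_force"])
s=robot.snapshot("wrist"); c=cam(s); cv2.imwrite("pics/w3.png",s["color"][:,:,::-1])
a=s["color"][210:310,200:360,::-1]; cv2.imwrite("pics/w3z.png",cv2.resize(a,None,fx=5,fy=5,interpolation=cv2.INTER_CUBIC))
# earlier image offset by ~1.8mm; distance only
print(atz(c,221.2,239.6,.093)-atz(c,329.4,240.4,.095))
E
```

```text
time: 4.55
tool_pos: [0.5242, 0.0132, 0.1235]
ee_rot: [-3.142, -0.0, -1.553]
wrist_force: [-0.5, -0.5, 0.3]
width: 0.0326
[0.52415035 0.01318329 0.12345257] [-3.14156977e+00 -8.70331320e-05 -1.55301192e+00] 0.0325610528112133 [-0.52173592 -0.49035285  0.27013514]
[-0.0014753   0.07365065 -0.002     ]
```

View pics/w3z.png

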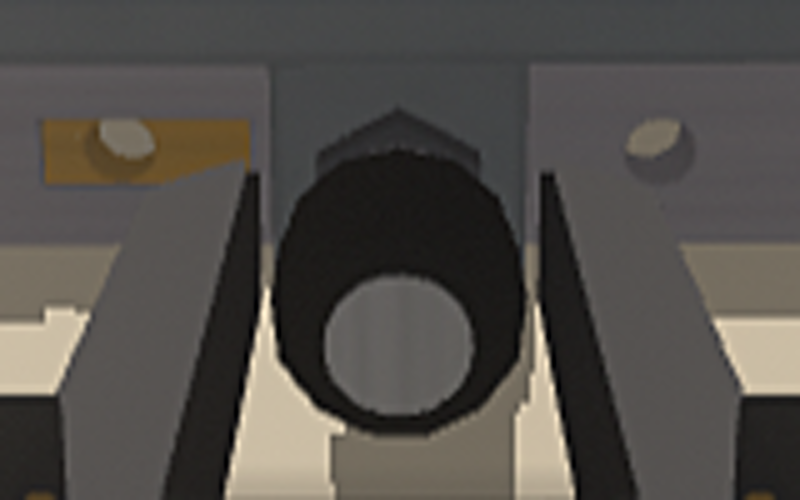

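```bash
python3 -m handwheel '{"delta_pos": [[0,0,0],[0,0,0],[0,0,0],[0,0,0],[0,0,0],[0,0,0],[0,0,0],[0,0,0]], "rotation": [[0,0,0],[0,0,0],[0,0,0],[0,0,0],[0,0,0],[0,0,0],[0,0,0],[0,0,0]], "claw": [0.34,0.36,0.38,0.4,0.41,0.42,0.43,0.44]}'; python3 - <<'E'
from h import *
o=robot.get_obs(); print(o["tool_pos"],o["width"],o["wrist_force"],o["wrist_torque"])
E
```

```text
time: 5.6
tool_pos: [0.5241, 0.0133, 0.1234]
ee_rot: [3.142, 0.0, -1.553]
wrist_force: [0.8, -0.2, 0.5]
width: 0.0268
[0.52412103 0.01330162 0.12342373] 0.026841312568216605 [ 0.83577776 -0.21633836  0.52496016] [0.06835246 0.03524492 0.0528994 ]
```

Contact at 26.8 mm with almost no side force. Close fully, then lift.

```bash
python3 -m handwheel '{"delta_pos": [[0,0,0],[0,0,0],[0,0,0],[0,0,-1],[0,0,-1],[0,0,-1],[0,0,0],[0,0,0]], "rotation": [[0,0,0],[0,0,0],[0,0,0],[0,0,0],[0,0,0],[0,0,0],[0,0,0],[0,0,0]], "claw": [0.6,0.8,0.8,0.8,0.8,0.8,0.8,0.8]}'; python3 - <<'E'
from h import *
o=robot.get_obs(); print(o["tool_pos"],o["width"],o["wrist_force"],o["wrist_torque"])
E
```

```text
time: 6.6
tool_pos: [0.524, 0.0133, 0.1261]
ee_rot: [3.141, 0.0, -1.553]
wrist_force: [3.2, 0.9, -7.9]
width: 0.0261
[0.52403245 0.01325701 0.12612188] 0.026097236773405395 [ 3.1873532   0.93018893 -7.89331908] [ 0.22465841 -0.48932688 -0.04800915]
```

```bash
python3 -m handwheel '{"delta_pos": [[0,0,-1.5],[0,0,-1.5],[0,0,-1.5],[0,0,-1.5],[0,0,-1],[0,0,0],[0,0,0],[0,0,0]], "rotation": [[0,0,0],[0,0,0],[0,0,0],[0,0,0],[0,0,0],[0,0,0],[0,0,0],[0,0,0]], "claw": [0.8,0.8,0.8,0.8,0.8,0.8,0.8,0.8]}'; python3 - <<'E'
from h import *
import cv2
o=robot.get_obs(); print(o["tool_pos"],o["width"],o["wrist_force"],o["wrist_torque"])
s=robot.snapshot("wrist"); c=cam(s)
a=s["color"][200:320,200:360,::-1]; cv2.imwrite("pics/w4z.png",cv2.resize(a,None,fx=5,fy=5,interpolation=cv2.INTER_CUBIC))
E
```

```text
time: 7.6
tool_pos: [0.524, 0.0133, 0.1334]
ee_rot: [3.141, 0.0, -1.553]
wrist_force: [3.1, 1.6, -9.8]
width: 0.0267
[0.52403562 0.01326756 0.13337434] 0.026652510449109643 [ 3.09853067  1.6006329  -9.76636346] [ 0.30857778 -0.50817863 -0.02406732]
```

View pics/w4z.png

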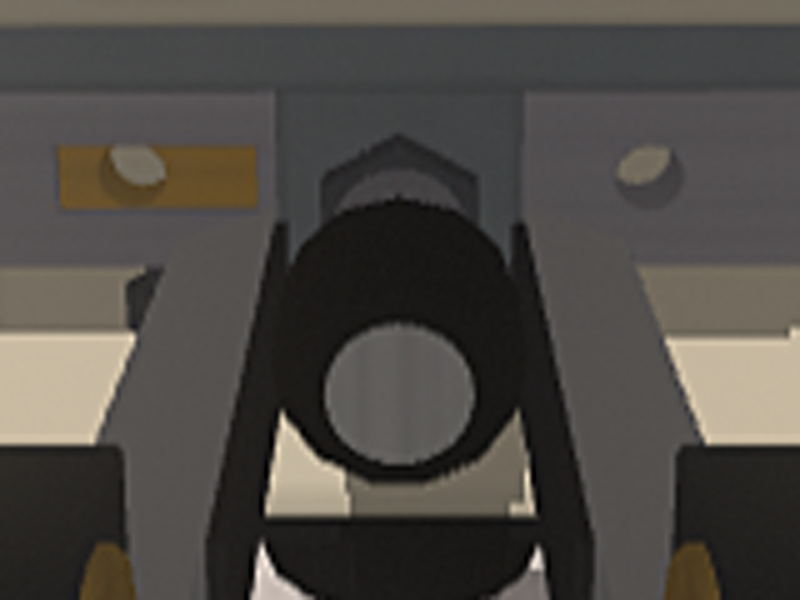

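```bash
python3 -m handwheel '{"delta_pos": [[-2,0,0],[-5,0,0],[-6,0,0],[-6,0,0],[-6,0,0],[-4.5,0,0],[-2,0,0],[0,0,0]], "rotation": [[0,0,0],[0,0,0],[0,0,0],[0,0,0],[0,0,0],[0,0,0],[0,0,0],[0,0,0]], "claw": [0.8,0.8,0.8,0.8,0.8,0.8,0.8,0.8]}'; python3 - <<'E'
from h import *
import cv2
o=robot.get_obs(); print(o["tool_pos"],o["width"],o["wrist_force"],o["wrist_torque"])
s=robot.snapshot("wrist"); c=cam(s)
a=s["color"][200:320,200:360,::-1]; cv2.imwrite("pics/w5z.png",cv2.resize(a,None,fx=5,fy=5,interpolation=cv2.INTER_CUBIC))
E
```

```text
time: 8.65
tool_pos: [0.5234, 0.0453, 0.1334]
ee_rot: [3.141, 0.001, -1.553]
wrist_force: [2.2, -0.7, -9.8]
width: 0.0265
[0.52341315 0.0452707  0.13339278] 0.02653296344701655 [ 2.17732859 -0.66825393 -9.78284212] [-0.11945011 -0.33417753  0.01216644]
```

View pics/w5z.png

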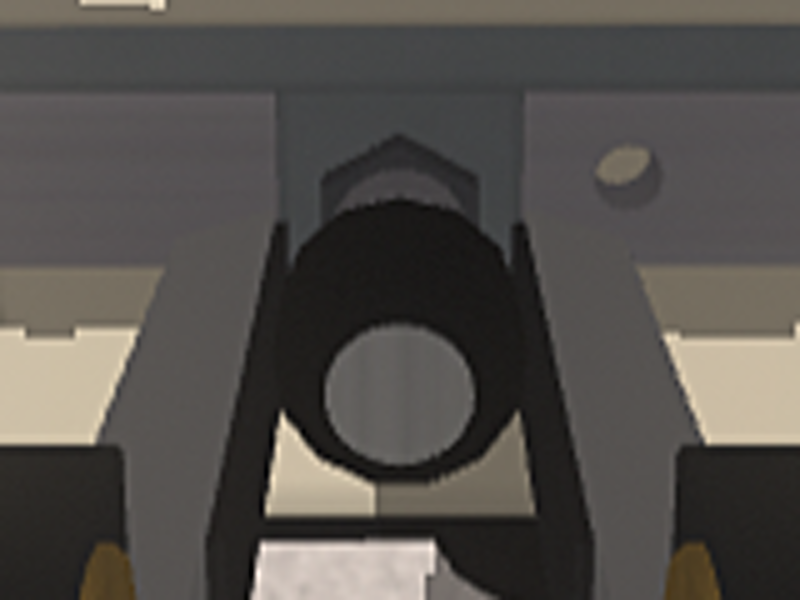

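```bash
python3 -m handwheel '{"delta_pos": [[0,0,1],[0,0,1],[0,0,1],[0,0,0.4],[0,0,0],[0,0,0],[0,0,0],[0,0,0]], "rotation": [[0,0,0],[0,0,0],[0,0,0],[0,0,0],[0,0,0],[0,0,0],[0,0,0],[0,0,0]], "claw": [0.8,0.8,0.8,0.8,0.8,0.4,0.35,0.35]}'; python3 - <<'E'
from h import *
import cv2
o=robot.get_obs(); print(o["tool_pos"],o["width"],o["wrist_force"],o["wrist_torque"])
s=robot.snapshot("wrist"); c=cam(s)
a=s["color"][200:320,200:360,::-1]; cv2.imwrite("pics/w6z.png",cv2.resize(a,None,fx=5,fy=5,interpolation=cv2.INTER_CUBIC))
E
```

```text
time: 9.7
tool_pos: [0.5245, 0.0443, 0.1317]
ee_rot: [-3.138, -0.001, -1.553]
wrist_force: [-0.3, 0.4, -0.2]
width: 0.0302
[0.52451534 0.04426942 0.13174506] 0.030246804984564227 [-0.33991217  0.43622455 -0.20562987] [ 0.05093901  0.01601762 -0.07397193]
```

View pics/w6z.png

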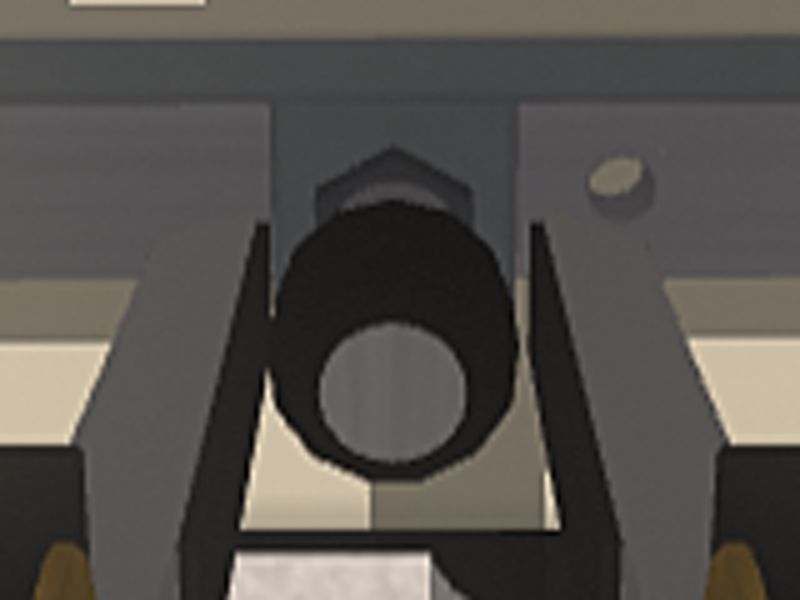

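```bash
cat > chk.py <<'E'
import sys,cv2
from h import *
o=robot.get_obs(); print(o["time"],o["tool_pos"].round(4),o["width"].__round__(4),o["wrist_force"].round(1),o["wrist_torque"].round(2))
s=robot.snapshot("wrist")
a=s["color"][200:320,200:360,::-1]; cv2.imwrite(f"pics/{sys.argv[1]}.png",cv2.resize(a,None,fx=5,fy=5,interpolation=cv2.INTER_CUBIC))
E
python3 -m handwheel '{"delta_pos": [[-0.5,0,0],[-0.5,0,0],[-0.5,0,0],[-0.5,0,0],[-0.5,0,0],[-0.5,0,0],[-0.5,0,0],[-0.5,0,0]], "rotation": [[0,0,0],[0,0,0],[0,0,0],[0,0,0],[0,0,0],[0,0,0],[0,0,0],[0,0,0]], "claw": [0.35,0.35,0.35,0.35,0.35,0.35,0.35,0.35]}'; python3 chk.py w7z
```

```text
time: 10.75
tool_pos: [0.5235, 0.0472, 0.13]
ee_rot: [3.141, -0.003, -1.554]
wrist_force: [0.0, -6.9, -0.8]
width: 0.0306
10.75 [0.5235 0.0472 0.13  ] 0.0306 [ 0.  -6.9 -0.8] [-1.17  0.04 -0.02]
```

View pics/w7z.png

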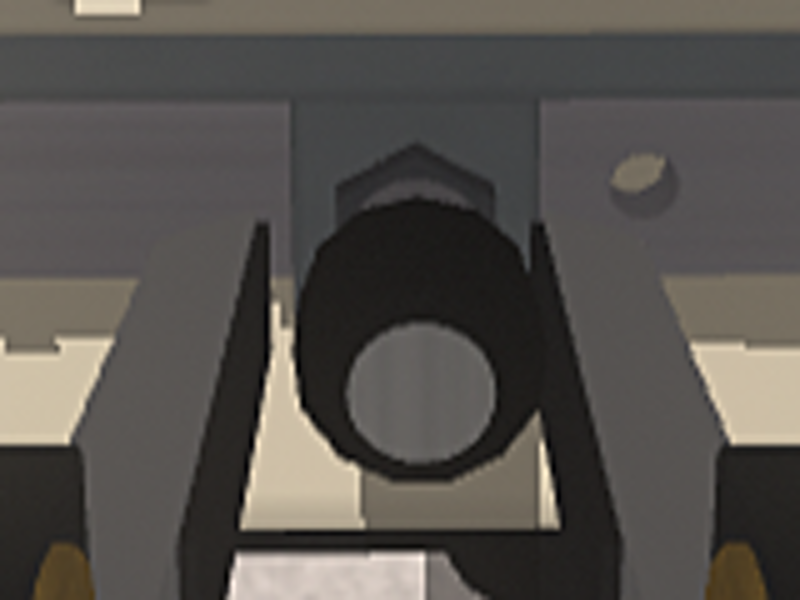

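```bash
python3 -m handwheel '{"delta_pos": [[-0.15,0,0],[-0.15,0,0],[-0.15,0,0],[-0.15,0,0],[-0.15,0,0],[-0.15,0,0],[-0.1,0,0],[0,0,0]], "rotation": [[0,0,0],[0,0,0],[0,0,0],[0,0,0],[0,0,0],[0,0,0],[0,0,0],[0,0,0]], "claw": [0.35,0.35,0.35,0.35,0.35,0.35,0.35,0.35]}'; python3 chk.py w8z
```

```text
time: 11.8
tool_pos: [0.5235, 0.0477, 0.13]
ee_rot: [3.141, -0.004, -1.554]
wrist_force: [-0.1, -6.3, 0.1]
width: 0.0304
11.8 [0.5235 0.0477 0.13  ] 0.0304 [-0.1 -6.3  0.1] [-1.22  0.06 -0.05]
```

View pics/w8z.png

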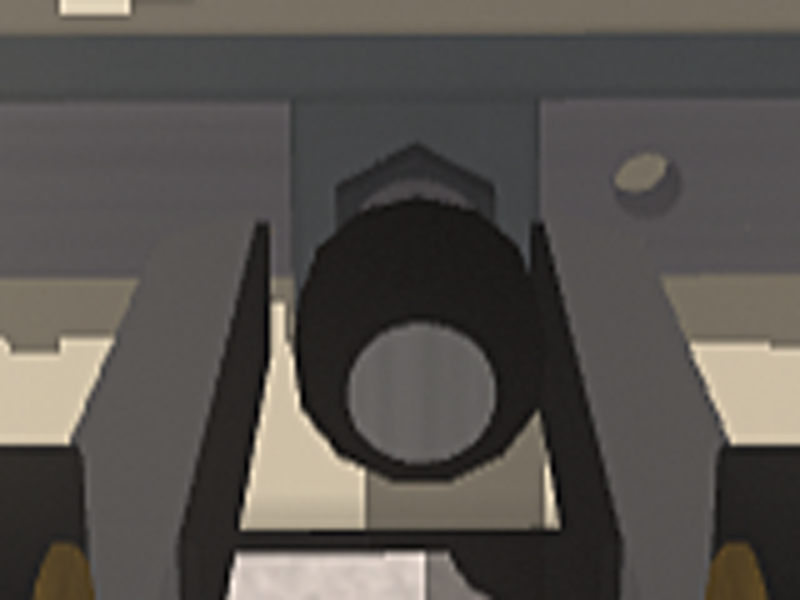

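```bash
python3 -m handwheel '{"delta_pos": [[-0.25,0,0],[-0.25,0,0],[-0.25,0,0],[-0.25,0,0],[-0.25,0,0],[-0.25,0,0],[-0.25,0,0],[-0.25,0,0]], "rotation": [[0,0,0],[0,0,0],[0,0,0],[0,0,0],[0,0,0],[0,0,0],[0,0,0],[0,0,0]], "claw": [0.35,0.35,0.35,0.35,0.35,0.35,0.35,0.35]}'; python3 chk.py w9z
```

```text
time: 12.85
tool_pos: [0.5235, 0.0499, 0.1298]
ee_rot: [3.141, -0.003, -1.554]
wrist_force: [1.1, -6.0, -0.8]
width: 0.0306
12.85 [0.5235 0.0499 0.1298] 0.0306 [ 1.1 -6.  -0.8] [-1.14 -0.02  0.03]
```

View pics/w9z.png

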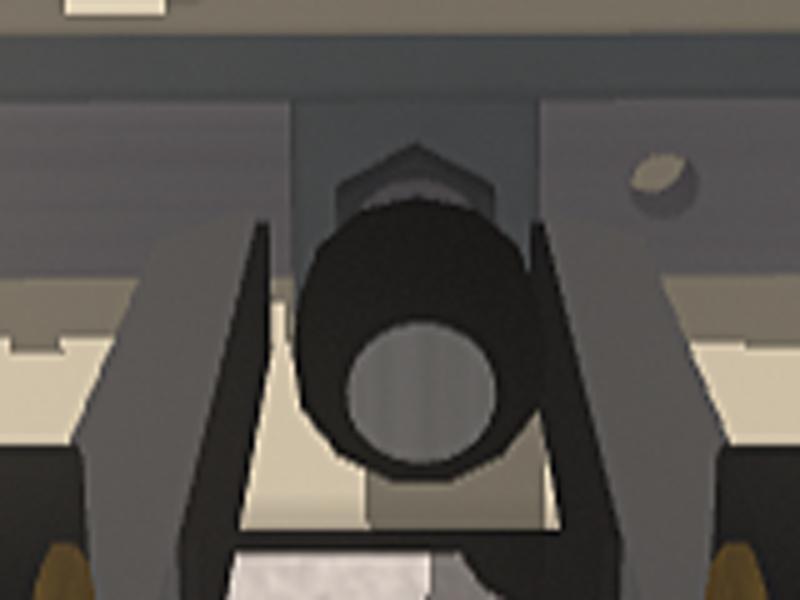

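```bash
python3 -m handwheel '{"delta_pos": [[-0.15,0,0],[-0.15,0,0],[-0.15,0,0],[-0.15,0,0],[-0.15,0,0],[-0.15,0,0],[-0.1,0,0],[0,0,0]], "rotation": [[0,0,0],[0,0,0],[0,0,0],[0,0,0],[0,0,0],[0,0,0],[0,0,0],[0,0,0]], "claw": [0.35,0.35,0.35,0.35,0.35,0.35,0.35,0.35]}'; python3 chk.py w10z
```

```text
time: 13.9
tool_pos: [0.5232, 0.053, 0.1299]
ee_rot: [3.141, 0.0, -1.553]
wrist_force: [-0.5, -1.9, -1.7]
width: 0.0305
13.9 [0.5232 0.053  0.1299] 0.0305 [-0.5 -1.9 -1.7] [-0.33  0.07 -0.03]
```

View pics/w10z.png

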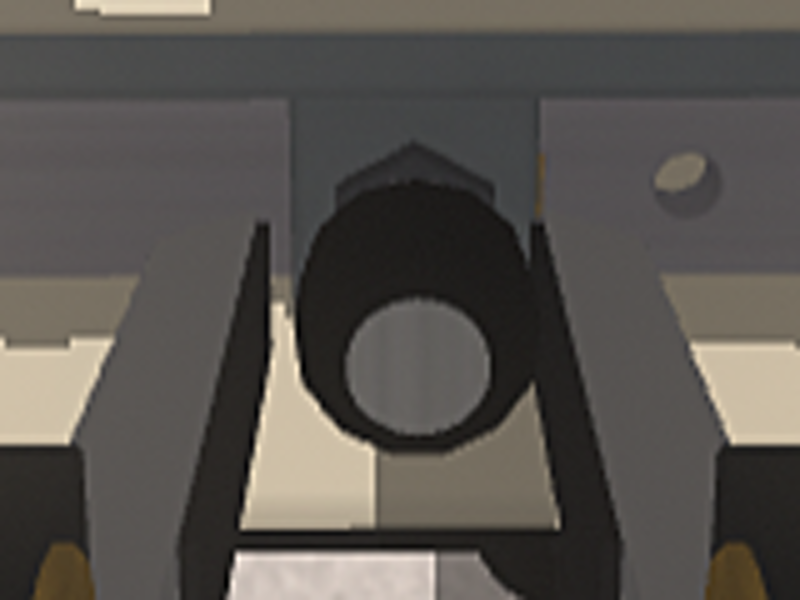

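```bash
python3 -m handwheel '{"delta_pos": [[0.8,0,0],[0.8,0,0],[0.5,0,0],[0,0,0],[0,0,0],[0,0,0],[0,0,0],[0,0,7]], "rotation": [[0,0,0],[0,0,0],[0,0,0],[0,0,0],[0,0,0],[0,0,0],[0,0,0],[0,0,0]], "claw": [0.3,0.2,0.1,0,0,0,0,0]}'; python3 chk.py w11z
```

```text
time: 14.95
tool_pos: [0.524, 0.0506, 0.1234]
ee_rot: [-3.14, -0.0, -1.553]
wrist_force: [0.3, 0.0, 0.8]
width: 0.0471
14.95 [0.524  0.0506 0.1234] 0.0471 [0.3 0.  0.8] [-0.01  0.02  0.03]
```

View pics/w11z.png

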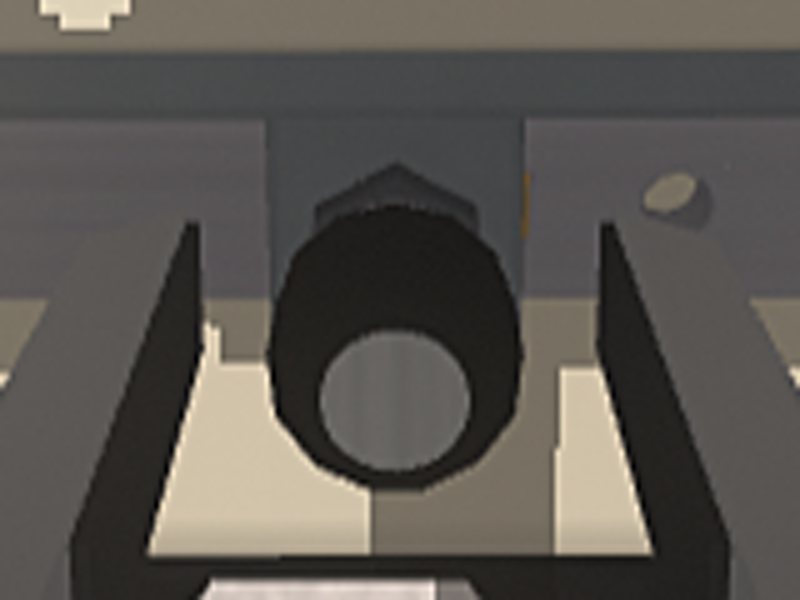

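```bash
python3 -m handwheel '{"delta_pos": [[0,0,-8],[0,0,-12],[0,0,-15],[0,0,-20],[0,0,-25],[0,0,-20],[0,0,0],[0,0,0]], "rotation": [[0,0,0],[0,0,0],[0,0,0],[0,0,0],[0,0,0],[0,0,0],[0,0,0],[0,0,0]], "claw": [0,0,0,0,0,0,0,0]}'; python3 chk.py w12z; python3 - <<'E'
from h import *
import cv2
s=robot.snapshot("scene"); cv2.imwrite("pics/s12.png",s["color"][:,:,::-1])
a=s["color"][140:260,200:350,::-1];cv2.imwrite("pics/s12z.png",cv2.resize(a,None,fx=5,fy=5))
E
```

```text
time: 16.0
tool_pos: [0.5233, 0.0506, 0.2228]
ee_rot: [3.141, -0.0, -1.553]
wrist_force: [-1.0, -0.1, -0.9]
width: 0.0471
16.0 [0.5233 0.0506 0.2228] 0.0471 [-1.  -0.1 -0.9] [ 0.02 -0.    0.03]
```

View pics/w12z.png

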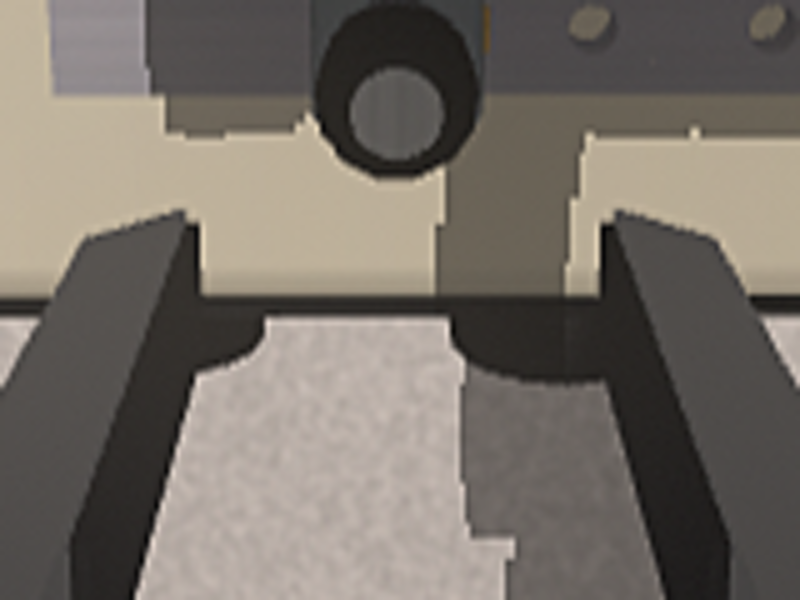

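View pics/s12z.png

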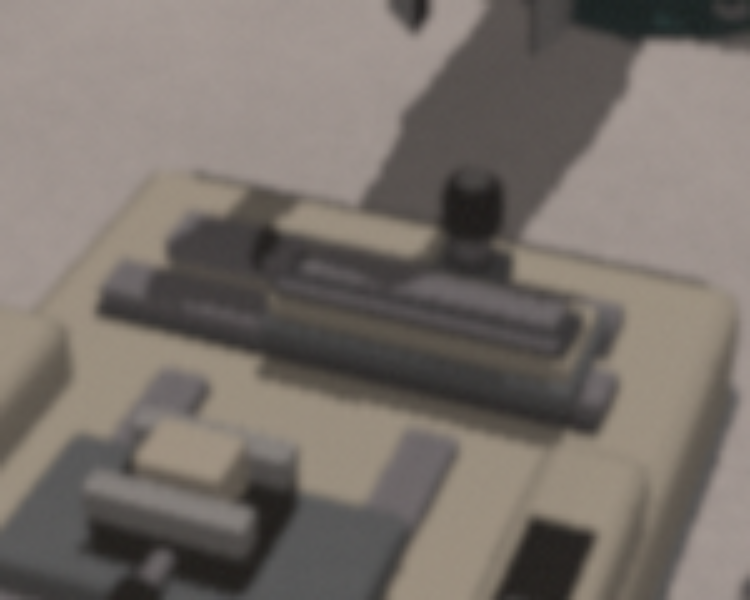

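```bash
python3 -c "
from bench import robot
print(robot.close_job(), robot.get_obs()['time'])"
```

```text
the job is handed in; nothing more can be done
the job is handed in; nothing more can be done
```

The pin is home in the insert's hole about 37.7 mm left of the old one. I handed the job in just after 16 s, with no verdict reported.

**What I did:** I gripped the knob and pulled it up 10 mm. I shifted the carriage 32 mm left, then lowered and released the pin onto the brass insert. I pushed the knob sideways in small steps with a steady 6–7 N until the pin dropped. Then I freed the fingers sideways, opened them and raised the tool straight up.

**Last checks:**
- **Pin:** after release, the knob showed the same height against the bracket in the wrist picture as it did when home at the start. The side force fell from about 6 N to 1.9 N as the pin dropped.
- **Carriage:** 37.7 mm is scaled from the picture. It agrees with the roughly 37 mm I estimated for the insert's hole beforehand (separate pictures gave 36.7 to 38.6 mm).
- **Forces:** the largest wrist force I read was about 10 N, while lifting the knob. Readings came only at the end of each call.
- **Clearance:** at the end the gripper was about 70 mm above the knob, with wrist forces at noise level.
- **Not checked:** I did not re-measure the slide box, cassette tray and bottle at the end. The planned path stayed clear of all three and of the blade, and no reading showed an unexpected contact.

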